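Snap the round food tub shut

ROBOT

A 7-joint arm with a two-finger parallel gripper is mounted at the origin on the work surface. World frame = base frame: x ahead of the robot, y to its left, z up, the work surface at z = 0. Lengths are in m, angles in rad, forces in N, time in s.
With the tool pointing down it reaches from about 0.425 to 0.925 m from the base axis. Payload 6.8 kg.
Tool frame: the origin (TCP) lies between the finger pads; the fingertips stand 17 mm ahead of it and the grasp point (between the pads) lies 2 mm behind it; x points along the fingers, y is the direction in which the jaws open and shut, and the axes are right-handed (so a half turn about x gives the same grasp; the last joint's range is limited). The gripper opens to 85 mm and grips with 20 to 120 N. Pads are 22 mm wide; open, the fingers measure 114 mm over their backs; the gripper's body (76 mm by 85 mm) begins 54 mm behind the grasp point. The pads swing forward as they close: fully open they stand 13 mm farther back than shut.
Start: joints at [-1.409, 0.477, 0.022, 1.555, -0.011, 1.109, -0.083], TCP at [0.18, 0.651, 0.248] pointing down, gripper open.
Joint ranges: [-2.96, 2.96], [-0.34, 2.1], [-1.41, 1.46], [0.24, 2.44], [-1.37, 4.51], [0.17, 1.92], [-2.96, 2.96]. Speed limits (rad/s): [2.39, 2.39, 3.14, 3.14, 3.14, 3.14, 3.14].

INTERFACE

Orientations are given as a rotation vector (axis times angle).
In Python, from bench import r gives the robot as it stands. The module is installed in compiled form; this text tells all that it offers.
- The arm moves only by the tool apply_moves, never from a script. Its argument "increments" is text: rows parted by semicolons, each of 7 numbers parted by spaces: the finger opening in mm, from 0 to 85.4, then the shift along the tool's x, y, z normalised to -1 to 1, where 1 is 100 cm, then the turn, a rotation vector about the tool's x, y, z normalised to -1 to 1, where 1 is 0.12 rad. In form: gripper x y z wx wy wz; .... A call has exactly 8 rows; each row shifts and turns the commanded pose from where the row before left it, along the tool's axes as they then stand; what a row does not reach is not made up. A row lasts 1/10 s, in which the tool goes at most 50 mm and 8.59 degrees, less where a joint would pass 70% of its speed; a pose out of reach is approached as far as the arm can. A call with a number of a shift or a turn outside -1 to 1 is refused whole. A call with a gripper value outside its range is refused whole. The fingers move at their own pace and stop on an object; "squeeze" is the grip in N (left out, the last holds). Time passes only in rows, so rows that do not move let the fingers close, or fill a call up. It gives the time, the measured TCP pose, the force and the opening at its end, in the units of the state.
- r.get_obs(): the state, without advancing time (a new reading comes with each control period).
- r.grab_frame(name): name is "scene" or "top"; returns a dict with "color" (400x640x3 uint8, blue, green, red), "fx", "fy", "cx", "cy" (pixels), "origin" and "orientation" of the camera in the world. Camera axes: x right, y up, looking along -z (the intrinsics and any distortion apply to the point x, -y, -z); pixel columns grow to the right and rows downward; lengths in m; the calibration is good to about 2 mm. A picture is of the moment at which its call begins. There is no depth.
- r.hand_in(): hands the job in, once; it reports no verdict.
The state is a dict: "clock": time; "joints": joint angles; "qvel": joint speeds; "tau": joint torques, N m; "tcp_pos": TCP position; "orientation": TCP orientation; "contact_force": force on the tool from outside, world axes, zero at the start; "moment": the same for the moment, N m; "grip_width": finger opening in m.
Only numpy, scipy, OpenCV 4.12 (cv2) and the standard library are available. Lean on these libraries where they do the work, as an engineer would, in place of code of your own. Each camera call takes 0.05 s, during which the arm holds its last target. There are 200 camera calls.

TASK

The round food tub on the steel prep table has its lid on, but its three snap tabs still stand up. Press all three tabs down flat so that the lid is locked, leaving the tub standing where it is, and do not touch the rectangular box, which is still to be topped up.

Things in the scene. Friction and masses are not known exactly. Their poses are not given: they have to be found in the camera images.
- tub: Round tub: white body 176 mm across, white lid 182 mm across, lid top 100 mm above the table; full, about 1.8 kg, standing loose. Origin: centre of its underside, z up. Three grey tabs point outwards on the lid: from above, tab_a along the tub's +x, tab_b 120 and tab_c 240 degrees counter-clockwise. Each is hinged 56 mm from the tub's axis, 104.5 mm up; press it 86 mm from the axis.
- tab_a (a joint): Angle (rad) above level of the tab on the tub's +x side: 0 is flat (locked, a hard stop); starts at 0.5 to 0.75. Tab 44 mm long, 40 wide, 5 thick, with a lip turned down at its outer end; flat, its end is 100 mm from the tub's axis and its top 107 mm above the table; raised, up to 140 mm. Stiff hinge, no spring: about 2 N near the outer end pushes it down and it stays where it is left.
- tab_b (a joint): The same for the tab 120 degrees counter-clockwise (seen from above) from tab_a.
- tab_c (a joint): The same for the tab 240 degrees counter-clockwise (seen from above) from tab_a.
- box: Rectangular box to leave alone: same white plastic, lid 138 x 178 mm, 90 mm high, with two raised grey tabs at its short ends (ends 96 mm from its centre, up to 130 mm above the table). Origin: centre of its underside, long side along its y. It stands beside the tub, on either side of it.
Not all that is in view belongs to the job. What is shaped like the tub but blue, green or red is not meant.

How it is judged:
At the end, for the whole second after the job is handed in: All three tabs of the round tub are down, each within 0.15 rad (8 degrees) of flat, and the tub stands still and upright (within 5 degrees) within 40 mm of where it stood at the start (value of joint each of tab_a, tab_b, tab_c below 0.15 rad and distance of tub from where it was at the start of the episode below 0.04 m and angle between tub's own z axis and vertical below 0.09 rad and linear speed of tub below 0.02 m/s); the robot touches nothing.
It fails at once if the rectangular box is touched (more than 2 N) or moved by more than 20 mm (contact force between any of the arm, the fingers and box above 2 N or distance of box from where it was at the start of the episode above 0.02 m).
It fails at once if the tub is tipped by more than 20 degrees (angle between tub's own z axis and vertical above 0.35 rad).
It also fails if it takes over 32 s, if anything falls off the work surface, if the arm or the gripper's body presses on something with over 40 N, if the wrist force passes 120 N, or if a joint passes its speed limit or range.

## Working session

There is one attempt and no reset: what is moved stays moved. The work goes in short steps, Python scripts to look and compute and a tool call to move; the robot and the scene stay as the last step left them, time stands still between calls to the robot, and variables do not carry over. Pictures are saved under pics/ and viewed, about 8 in all and at most 12, crops included, and the job is handed in when it is done.

Besides the shell and the picture viewer there is one more tool, called after "Request:" as name(argument=value, ...) on one line, values as JSON. apply_moves: Moves the arm, as the interface text tells. Scaled input: -1 to 1 covers 100 cm each way for a shift and 0.12 rad each way for a turn. Its arguments: {"type":"object","properties":{"increments":{"type":"string"},"squeeze":{"type":"number"}},"required":["increments"]}

```bash
mkdir -p pics; cat > h.py <<'E'
import numpy as np, cv2
from scipy.spatial.transform import Rotation as R
from bench import r
def rot(o):
    o=np.array(o,float)
    return o if o.shape==(3,3) else (R.from_rotvec(o).as_matrix() if o.size==3 else R.from_quat(o).as_matrix())
def ray(f,u,v,z):
    d=rot(f["orientation"])@np.array([(u-f["cx"])/f["fx"],-(v-f["cy"])/f["fy"],-1.])
    o=np.array(f["origin"]); return o+d*(z-o[2])/d[2]
E
python3 - <<'E'
from h import *
for n in("top","scene"):
    f=r.grab_frame(n); cv2.imwrite(f"pics/{n}0.png",f["color"])
    print({k:v for k,v in f.items() if k!="color"})
print(r.get_obs())
E
```

```text
{'fx': 401.02169060697395, 'fy': 401.02169060697395, 'cx': 320.06649838937676, 'cy': 199.15807287219624, 'origin': array([ 0.39437048, -0.12003648,  1.26698607]), 'orientation': array([ 0.04979893, -0.07651466, -1.58403611])}
{'fx': 477.6073875483405, 'fy': 477.6073875483405, 'cx': 318.83925344622065, 'cy': 194.27062356314005, 'origin': array([-0.11689606, -1.18290501,  1.16497794]), 'orientation': array([ 0.82629796, -0.23440454, -0.47127044])}
{'clock': 0.1, 'joints': array([-1.4090806 ,  0.47773996,  0.02235374,  1.55634956, -0.01145776,
        1.10931284, -0.08307995]), 'qvel': array([ 0.00029418, -0.00014545,  0.00102139, -0.00308594,  0.00073983,
        0.00082413, -0.00060329]), 'tau': array([ 4.80298069e-03, -5.97763002e+01,  1.61371417e+00, -2.81950647e+01,
        1.27968934e-02,  5.09375022e-03, -6.95450822e-06]), 'tcp_pos': array([0.17981502, 0.65008024, 0.24740932]), 'orientation': array([ 0.21043676,  1.56046383, -0.21308297]), 'contact_force': array([-0.21904467,  0.08504332, -0.52772319]), 'moment': array([ 0.00512011, -0.04583765, -0.01194674]), 'grip_width': 0.08518614535891611}
```

View pics/top0.png

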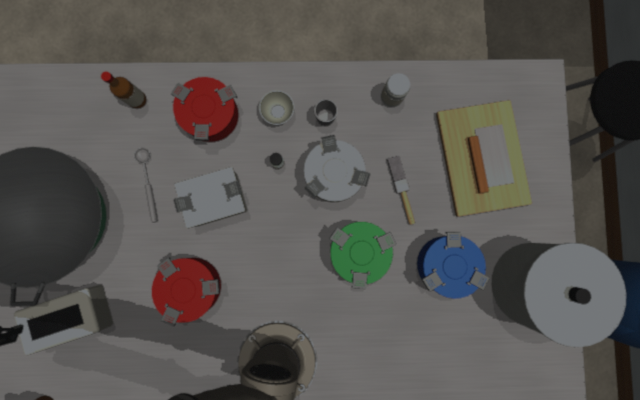

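View pics/scene0.png

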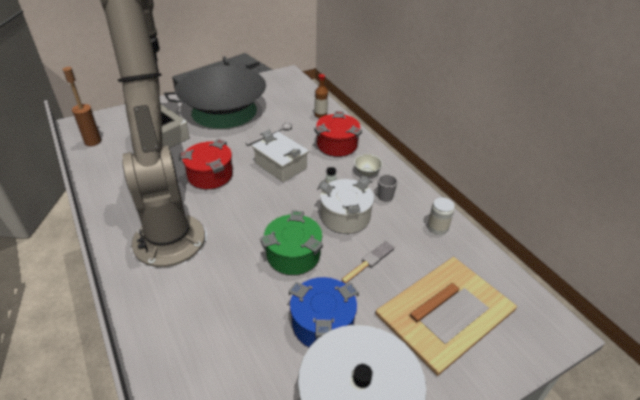

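The top view shows the white round tub at about (335,171), with tabs at (330,143), (360,178) and (316,186). The box is at (210,197). In the scene view the tub is at (346,205) and the box at (280,155). The wok is close to the start pose, so I'll rise first.

```bash
python3 - <<'E'
from h import *
f=r.grab_frame("top"); im=f["color"]
x0,y0,x1,y1=285,120,385,220
c=im[y0:y1,x0:x1]; big=cv2.resize(c,None,fx=6,fy=6,interpolation=cv2.INTER_CUBIC)
hsv=cv2.cvtColor(c,cv2.COLOR_BGR2HSV)
print("val lid/table/tab",[im[v,u].tolist() for u,v in((337,160),(375,210),(330,143),(360,178),(316,186),(300,150),(326,110))])
cv2.imwrite("pics/crop.png",big)
g=cv2.cvtColor(c,cv2.COLOR_BGR2GRAY)
h=cv2.HoughCircles(cv2.GaussianBlur(cv2.resize(g,None,fx=4,fy=4,interpolation=cv2.INTER_CUBIC),(9,9),2),cv2.HOUGH_GRADIENT,1,40,param1=80,param2=20,minRadius=100,maxRadius=150)
for a in h[0][:3]:
    u,v=x0+a[0]/4-.4,y0+a[1]/4-.4; print("circ",u,v,a[2]/4,"rad m",a[2]/4/401*1.17,ray(f,u,v,.1))
for u,v in((330,143),(360,178),(316,186)): print(ray(f,u,v,.12))
print("box",ray(f,210,197,.09)); print("wok",ray(f,40,215,.2),ray(f,105,215,.1))
print(rot(r.get_obs()["orientation"]).round(3))
E
```

```text
val lid/table/tab [[121, 119, 116], [101, 103, 105], [84, 85, 83], [79, 82, 80], [75, 76, 75], [105, 106, 108], [68, 69, 70]]Traceback (most recent call last):
  File "<stdin>", line 10, in <module>
TypeError: 'NoneType' object is not subscriptable
```

View pics/crop.png

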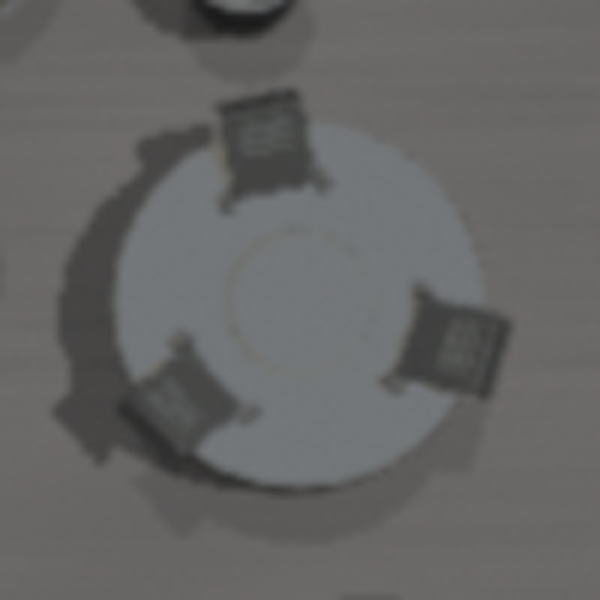

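The crop shows the lid circle centred at crop (300,304), which is about full-image (335,170.5). The tab hinge knobs are at crop (227,208)/(320,185), (420,290)/(393,387) and (180,340)/(252,412).

```bash
python3 - <<'E'
from h import *
f=r.grab_frame("top")
P=lambda x,y,z: ray(f,285+(x+.5)/6-.5,120+(y+.5)/6-.5,z)
c=P(300,304,.1); print("centre",c)
hs=[P(273,196,.1045),P(407,338,.1045),P(216,376,.1045)]
a=np.array([np.degrees(np.arctan2(*(h-c)[1::-1])) for h in hs]); print(a,[np.linalg.norm((h-c)[:2]) for h in hs])
base=a[0]+np.mean([0,(a[1]-a[0]+120+180)%360-180,(a[2]-a[0]-120+180)%360-180]); 
o=r.get_obs(); M=rot(o["orientation"]); print(M.round(3))
for n,d in(("top",0),("right",-120),("left",120)):
    t=np.radians(base+d); p=c+np.array([.086*np.cos(t),.086*np.sin(t),.0]); p[2]=.28
    print(n,base+d,p,"r",np.hypot(*p[:2]),"tool",(M.T@(p-o["tcp_pos"])).round(3))
print("box",ray(f,210,197,.09),"wok",ray(f,40,215,.2),ray(f,105,215,.1), ray(f,326,113,.08))
print("via", M.T@(np.array([.4,.25,.4])-o["tcp_pos"]))
E
```

```text
centre [ 0.57274026 -0.18448692  0.1       ]
[  13.34149639 -109.26817355  130.38033598] [np.float64(0.054288725722937727), np.float64(0.05473736376927561), np.float64(0.05482528452364608)]
[[-0.     0.267  0.964]
 [-0.001  0.964 -0.267]
 [-1.    -0.001  0.   ]]
top 11.484552938606498 [ 0.65701841 -0.167364    0.28      ] r 0.6779999237610557 tool [-0.032 -0.661  0.678]
right -108.5154470613935 [ 0.54543008 -0.26603539  0.28      ] r 0.6068515467507107 tool [-0.031 -0.786  0.597]
left 131.4845529386065 [ 0.51577231 -0.12006137  0.28      ] r 0.529561898795409 tool [-0.032 -0.653  0.529]
box [0.49962819 0.18200103 0.09      ] wok [0.4482432  0.59872707 0.2       ] [0.45065927 0.48066716 0.1       ] [ 0.75073113 -0.16273205  0.08      ]
via [-0.15192588 -0.32727352  0.31889706]
```

Request:
apply_moves(increments="0 -0.04 0 0 0 0 0;0 -0.04 0 0 0 0 0;0 -0.04 0 0 0 0 0;0 -0.03 -0.02 0.01 0 0 0;0 0 -0.03 0.03 0 0 0;0 0 -0.03 0.03 0 0 0;0 0 -0.03 0.03 0 0 0;0 0 -0.03 0.03 0 0 0", squeeze=30)

```text
clock: 1.0
tcp_pos: [0.2685, 0.4793, 0.3982]
orientation: [0.212, 1.56, -0.212]
contact_force: [0.3, -0.7, -0.1]
grip_width: -0.0004
```

Request:
apply_moves(increments="0 0 -0.035 0.03 0 0 0;0 0 -0.035 0.03 0 0 0;0 0 -0.035 0.03 0 0 0;0 0 -0.035 0.03 0 0 0;0 0 -0.035 0.03 0 0 0;0 0 -0.035 0.03 0 0 0;0 0 -0.035 0.03 0 0 0;0 0 -0.035 0.03 0 0 0")

```text
clock: 1.8
tcp_pos: [0.4249, 0.1452, 0.3984]
orientation: [0.212, 1.56, -0.211]
contact_force: [1.2, 0.1, -0.9]
grip_width: 0.0004
```

Request:
apply_moves(increments="0 0 -0.038 0.026 0 0 0;0 0 -0.038 0.026 0 0 0;0 0 -0.038 0.026 0 0 0;0 0 -0.038 0.026 0 0 0;0 0 -0.038 0.026 0 0 0;0 0 -0.038 0.026 0 0 0;0 0.045 0 0 0 0 0;0 0.045 0 0 0 0 0")

```text
clock: 2.6
tcp_pos: [0.515, -0.1162, 0.3081]
orientation: [0.214, 1.557, -0.214]
contact_force: [1.5, 1.3, -0.5]
grip_width: -0.0002
```

Request:
apply_moves(increments="0 0.04 -0.004 0 0 0 0;0 0.04 0 0 0 0 0;0 0.04 0 0 0 0 0;0 0 0 0 0 0 0;0 0 0 0 0 0 0;0 0 0 0 0 0 0;0 0 0 0 0 0 0;0 0 0 0 0 0 0")

```text
clock: 3.4
tcp_pos: [0.514, -0.1181, 0.1898]
orientation: [0.212, 1.558, -0.211]
contact_force: [0.1, -0.9, 0.1]
grip_width: -0.0004
```

```bash
python3 - <<'E'
from h import *
a=r.grab_frame("scene")["color"][120:260,260:440]; b=r.grab_frame("top")["color"][110:230,260:410]
cv2.imwrite("pics/p1.png",np.hstack([cv2.resize(a,(400,311),interpolation=2),cv2.resize(b,(389,311),interpolation=2)]))
print(r.get_obs()["tcp_pos"])
E
```

```text
[ 0.51357592 -0.11791777  0.1891777 ]
```

View pics/p1.png

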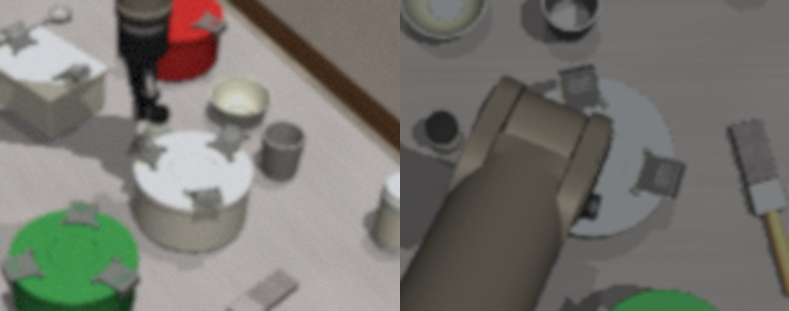

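The fingers hang over the left tab at crop (150,115), so I'll press gently.

Request:
apply_moves(increments="0 0.02 0 0 0 0 0;0 0.015 0 0 0 0 0;0 0.01 0 0 0 0 0;0 0.008 0 0 0 0 0;0 0.006 0 0 0 0 0;0 0.004 0 0 0 0 0;0 0.001 0 0 0 0 0;0 0 0 0 0 0 0")

```text
clock: 4.3
tcp_pos: [0.5133, -0.1182, 0.1244]
orientation: [0.212, 1.56, -0.212]
contact_force: [-0.4, 0.6, 0.7]
grip_width: 0.0003
```

Request:
apply_moves(increments="0 0.001 0 0 0 0 0;0 0 0 0 0 0 0;0 0.001 0 0 0 0 0;0 0 0 0 0 0 0;0 0.001 0 0 0 0 0;0 0 0 0 0 0 0;0 0 0 0 0 0 0;0 0 0 0 0 0 0")

```text
clock: 5.1
tcp_pos: [0.5135, -0.1183, 0.1234]
orientation: [0.214, 1.559, -0.211]
contact_force: [-7.3, 2.2, 23.6]
grip_width: 0.0002
```

Request:
apply_moves(increments="0 -0.03 0 0 0 0 0;0 -0.04 0 0 0 0 0;0 0 -0.003 0.05 0 0 0;0 0 -0.003 0.05 0 0 0;0 0 -0.003 0.05 0 0 0;0 0 0 0 0 0 0;0 0 0 0 0 0 0;0 0 0 0 0 0 0")

```text
clock: 5.9
tcp_pos: [0.6539, -0.1666, 0.1911]
orientation: [0.212, 1.561, -0.212]
contact_force: [-0.3, -0.2, 0.4]
grip_width: 0.0001
```

```bash
python3 - <<'E'
from h import *
a=r.grab_frame("scene")["color"][120:260,260:440]; b=r.grab_frame("top")["color"][110:230,260:410]
cv2.imwrite("pics/p2.png",np.hstack([cv2.resize(a,(400,311),interpolation=2),cv2.resize(b,(389,311),interpolation=2)]))
E
```

```text
(no output)
```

View pics/p2.png

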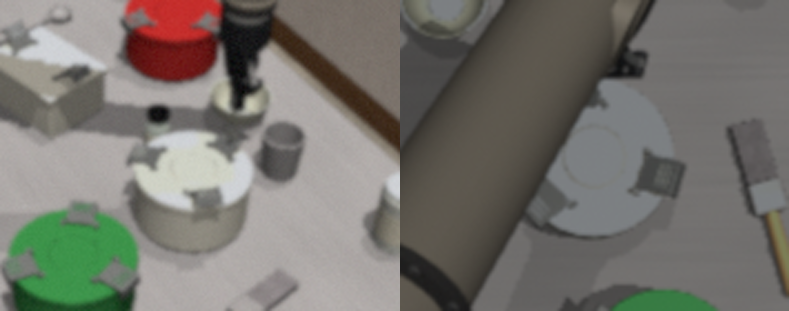

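The tub hasn't moved and the left tab is lower. The gripper is now over the far tab.

Request:
apply_moves(increments="0 0.025 0 0.003 0 0 0;0 0.015 0 0 0 0 0;0 0.01 0 0 0 0 0;0 0.008 0 0 0 0 0;0 0.006 0 0 0 0 0;0 0.004 0 0 0 0 0;0 0.001 0 0 0 0 0;0 0.001 0 0 0 0 0")

```text
clock: 6.8
tcp_pos: [0.6579, -0.1675, 0.1236]
orientation: [0.213, 1.56, -0.211]
contact_force: [-7.0, 4.5, 22.5]
grip_width: 0.0001
```

Request:
apply_moves(increments="0 0 0 0 0 0 0;0 0 0 0 0 0 0;0 -0.03 0 0 0 0 0;0 -0.04 0 0 0 0 0;0 0 -0.04 -0.027 0 0 0;0 0 -0.04 -0.027 0 0 0;0 0 -0.04 -0.027 0 0 0;0 0 0 0 0 0 0")

```text
clock: 7.6
tcp_pos: [0.5407, -0.2681, 0.1919]
orientation: [0.219, 1.562, -0.223]
contact_force: [0.4, 0.2, 0.5]
grip_width: -0.0002
```

Request:
apply_moves(increments="0 0.025 0.002 0.003 0 0 0;0 0.015 0 0 0 0 0;0 0.01 0 0 0 0 0;0 0.008 0 0 0 0 0;0 0.006 0 0 0 0 0;0 0.004 0 0 0 0 0;0 0.001 0 0 0 0 0;0 0 0 0 0 0 0")

```text
clock: 8.4
tcp_pos: [0.5512, -0.2609, 0.1239]
orientation: [0.213, 1.56, -0.212]
contact_force: [-4.5, 1.5, 13.2]
grip_width: 0.0002
```

Request:
apply_moves(increments="0 0.001 0 0 0 0 0;0 0 0 0 0 0 0;0 -0.03 0 0 0 0 0;0 -0.045 0 0 0 0 0;0 -0.045 0 0 0 0 0;0 -0.045 0 0 0 0 0;0 -0.02 -0.04 0 0 0 0;0 0 -0.045 0 0 0 0")

```text
clock: 9.2
tcp_pos: [0.5314, -0.3419, 0.3104]
orientation: [0.207, 1.554, -0.207]
contact_force: [-0.0, -0.3, -1.1]
grip_width: -0.0003
```

Request:
apply_moves(increments="0 0 -0.045 0 0 0 0;0 0 -0.045 0 0 0 0;0 0 -0.045 0 0 0 0;0 0 -0.03 0 0 0 0;0 0 0 0 0 0 0;0 0 0 0 0 0 0;0 0 0 0 0 0 0;0 0 0 0 0 0 0")

```text
clock: 10.0
tcp_pos: [0.486, -0.4995, 0.3062]
orientation: [0.211, 1.56, -0.209]
contact_force: [-0.2, -0.4, -0.6]
grip_width: 0.0003
```

```bash
python3 - <<'E'
from h import *
a=r.grab_frame("scene")["color"][150:250,300:400]; b=r.grab_frame("top")["color"][120:220,285:385]
cv2.imwrite("pics/p3.png",np.hstack([cv2.resize(a,(400,400),interpolation=2),cv2.resize(b,(400,400),interpolation=2)]))
E
```

```text
(no output)
```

View pics/p3.png

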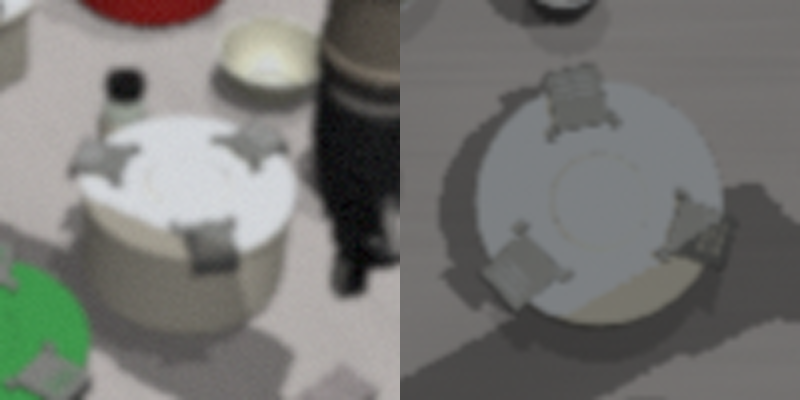

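All three tabs lie flat against the lid. The lid circle is centred at crop (600,202), which is full-image (335,170.6), so the tub hasn't moved. I'm handing in.

```bash
python3 -c "
from h import *
o=r.get_obs();print(o['contact_force'],abs(o['qvel']).max());print(r.hand_in())"
```

```text
[ 0.52106139 -0.57423398 -0.55010718] 0.006926969344104902
the job is handed in; nothing more can be done
None
```

I pressed all three tabs of the white tub down with closed fingertips, and the job is handed in at about 10 s on the robot's clock; `hand_in` gives no verdict. Each tab went down until it met its hard stop, with an upward force of 13–24 N at a TCP height of about 0.1235 m.

- **Tabs:** the last pictures, from both cameras, show all three lying flat on the lid. I judged this by eye and by the force at the stop, and did not measure the angles.
- **Tub:** the lid centre is at the same pixel as at the start (335, 170.6), so it has not moved measurably, and it stands upright.
- **Box:** the arm never went down near it. The last pictures were cropped to the tub, so I did not look at the box again at the end.
- **Arm:** it is parked clear of everything at about (0.49, -0.50, 0.31), with a residual force reading below 1 N.

One thing was off: the third press landed about 79 mm from the tub's axis instead of 86 mm, but that tab still reached its stop and looks flat.

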